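Sort the returned goods into their trays

ROBOT

A 6-joint arm with a two-finger parallel gripper is mounted at the origin on the work surface. World frame = base frame: x ahead of the robot, y to its left, z up, the work surface at z = 0. Lengths are in mm, angles in rad, forces in N, time in s.
With the tool pointing down it reaches from about 400 to 825 mm from the base axis. Payload 7 kg.
Tool frame: the origin (TCP) lies at the very end of the fingers, on their centre line; the grasp point (between the pads) lies 19 mm behind it; z points along the fingers, y is the direction in which the jaws open and shut (so a half turn about z gives the same grasp; the last joint's range is limited). The gripper opens to 88 mm and grips with 3 to 60 N. Pads are 19 mm wide; open, the fingers measure 130 mm over their backs; the gripper's body (78 mm by 193 mm) begins 47 mm behind the grasp point.
Start: joints at [-0.979, 0.359, 0.012, 0, -1.224, -0.288], TCP at [201.898, -644.075, 195.961] pointing down, gripper open.
Joint ranges: [-3.07, 3.07], [-1.43, 2.12], [-1.02, 1.25], [-3.03, 1.67], [-3.05, -0], [-3.03, 3.03]. Speed limits (rad/s): [2.39, 2.39, 3.01, 3.14, 3.14, 3.14].

INTERFACE

Orientations are given as a unit quaternion [x, y, z, w].
In Python, from station import manip gives the robot as it stands.
- The arm moves only by the tool send_rows, never from a script. Its argument "steps" is a list of rows, each a list of 4 numbers: the shift along the tool's x, y, z in m, then the turn about the tool's z in rad. A call has exactly 10 rows; each row shifts and turns the commanded pose from where the row before left it, along the tool's axes as they then stand; what a row does not reach is not made up. A row lasts 1/8 s, in which the tool goes at most 62.5 mm and 10.7 degrees, less where a joint would pass 70% of its speed; a pose out of reach is approached as far as the arm can. A call with a gripper value outside its range is refused whole. "gripper" is the closure, from 0 (fully open) to 1 (shut), set as the call begins (left out, the last holds). The fingers move at their own pace and stop on an object; "force" is the grip in N (left out, the last holds). Time passes only in rows, so rows that do not move let the fingers close, or fill a call up. It gives the time, the measured TCP pose, the force and the opening at its end, in the units of the state.
- manip.state(): the state, without advancing time (a new reading comes with each control period).
- manip.snapshot(name): name is "side" or "top"; returns a dict with "frame" (400x640x3 uint8, red, green, blue), "range_z" (400x640 float32, mm along the optical axis (not along the pixel's ray), 0 where there is no reading), "fov_y" (degrees; the focal length in pixels is half the picture's height over the tangent of half this angle, whatever the lens; pixels are square), "cx", "cy" (the principal point, pixels), "origin" and "attitude" of the camera in the world. Camera axes: x right, y down, z forward; pixel columns grow to the right and rows downward; lengths in mm; the calibration is good to about 2 mm. A picture is of the moment at which its call begins.
- manip.hand_in(): hands the job in, once; it reports no verdict.
Trained networks look in a picture, given as the dict that the camera call returned (one of the last four; its "shot" number tells which), for a name from the list of things; names that differ only in an ending like _2 or _b are one class to them, and where a whole thing is asked for, a point or a joint stands for the part that bears it (a point fixed in the world has none). Each returns a list of dicts, best first, with "confidence" (0 to 1); they miss things now and then, are a little off and sometimes report something else, mostly with a low value. They report only what shows in the picture. A call takes as long as a camera call. They do not tell look-alikes from the thing itself.
- manip.cut_out(target, picture): "pixels" (400x640 bool, what is visible of it) and "extent" ([left, top, width, height] in pixels, round what is visible of it).
- manip.mark_of(target, picture): "centre" ([row, column] in pixels: a listed point, or the origin of a listed thing).
The state is a dict: "t": time; "qpos": joint angles; "dq": joint speeds; "tau": joint torques, N m; "position": TCP position; "ee_rot": TCP orientation; "ft_force": force on the tool from outside, world axes, zero at the start; "torque": the same for the moment, N m; "finger_gap": finger opening in mm.
Only numpy, scipy, OpenCV 4.12 (cv2) and the standard library are available. Lean on these libraries where they do the work, as an engineer would, in place of code of your own. Each camera call takes 0.05 s, during which the arm holds its last target. There are 200 camera calls.

TASK

Sort the four returned items lying about the desk. Stand the two breakables - the white porcelain bird and the black glass perfume bottle, which waits in the crowded white rack - upright in the grey divided crate, one in each cell; lay the metal key fob in the round steel dish, and stand the yellow plastic measuring cup upright on the floor of the cardboard tray. Do not knock over or drop the breakables, and leave the other two items standing upright in the rack.

Things in the scene. Friction and masses are not known exactly. Their poses are not given: they have to be found in the camera images.
- figurine: White porcelain bird figurine, standing, 94 mm high. Origin: centre of its underside, z up the figurine. Round foot 48 mm across and 8 mm high, thin neck above the foot, round body widest at 42 mm across between 44 and 56 mm above the underside (the place to grip, any yaw), narrowing above to 22 mm at 72 mm, then a 28 mm round head. The small beak points to its -x, a stub tail reaches 35 mm to its +x (28 mm above the underside); both are only decoration. 150 g, fragile.
- perfume: Black glass perfume bottle, square block 34 x 34 mm and 58 mm high with a short steel neck and a round black cap 24 mm across, 78 mm high in all. Origin: centre of its underside, z up, x and y along its flat sides. At the start it stands upright in one of the three cells of the rack (any of them), its x along the rack's x to within about 3 degrees; its underside is 3 mm above the desk. About 140 g, fragile.
- fob: Silver metal key fob lying flat: rounded block 56 mm along its x, 30 mm along its y, 13 mm thick, with a thin wire ring at its +x end reaching to 47 mm from the origin. Origin: centre of the underside of the block, z up. 60 g.
- cup: Yellow plastic measuring cup, open at the top, standing upright: 45 mm high, 50 mm across at the foot and 56 mm at the rim, wall 3 mm, with a flat straight handle towards its +x at rim height (14 mm wide, 6 mm thick, top 44 mm above the underside, its end 72 mm from the origin). Origin: centre of the underside, z up. May be gripped across its body along its y, or by the handle. 50 g.
- crate: Grey plastic open crate with one dividing wall across the middle, 100 mm along its x, 200 mm along its y, 30 mm high: two equal cells, each 92 x 94 mm inside, centred at y = -49 mm and y = +49 mm. Walls and floor 4 mm. Origin: centre of the underside, z up. Fixed to the desk, on which it stands.
- dish: Round shallow dark steel dish, 150 mm across outside, 22 mm high, wall and floor 4 mm. Origin: centre of the underside, z up. Fixed to the desk.
- tray: Open rectangular cardboard tray without dividers, 140 mm along its x, 180 mm along its y, 25 mm high, walls and floor 4 mm. Origin: centre of the underside, z up. Fixed to the desk.
- rack: White plastic rack, a row of three open cells along its y: 46 mm along x, 154 mm along y, 25 mm high, walls and floor 3 mm. Cell centres at y = -50, 0 and +50 mm. Origin: centre of the underside, z up. Fixed to the desk. Its contents stand about 15 mm apart, so fingers fit only when they close along the rack's x, one finger before and one behind the row.
- dropper: Amber glass dropper bottle in the rack, round, 32 mm across and 74 mm high with a thin black top. Origin: centre of its underside, z up. Stays in the rack.
- stick: White round plastic stick with a steel-coloured cap in the rack, 34 mm across and 68 mm high. Origin: centre of its underside, z up. Stays in the rack.
There are look-alikes about, which are no part of the job. Several things look just like the cup: the one meant starts farthest to the robot's right. Of the things that look like the fob, take the one that is farthest from the robot's base at the start.

How it is judged:
By the outcome, as a careful person would: the job done as asked, in the order asked, and still so for the second after the job is handed in, with the robot touching nothing.
It also fails if it takes over 128 s, if anything falls off the work surface, if the arm or the gripper's body presses on something with over 40 N, if the wrist force passes 120 N, or if a joint passes its speed limit or range.

## Working session

There is one attempt and no reset: what is moved stays moved. The work goes in short steps, Python scripts to look and compute and a tool call to move; the robot and the scene stay as the last step left them, time stands still between calls to the robot, and variables do not carry over. Pictures are saved under pics/ and viewed, about 12 in all and at most 16, crops included, and the job is handed in when it is done.

Besides the shell and the picture viewer there is one more tool, called after "Request:" as name(argument=value, ...), one argument or row to a line, values as JSON. send_rows: Moves the arm, as the interface text tells. Its arguments: {"type":"object","properties":{"steps":{"type":"array"},"gripper":{"type":"number"},"force":{"type":"number"}},"required":["steps"]}

```bash
mkdir -p pics; ls
cat > h.py <<'E'
import numpy as np, cv2
from scipy.spatial.transform import Rotation as R
from station import manip
def cam(s):
    f=200/np.tan(np.radians(s["fov_y"])/2)
    a=np.array(s["attitude"],float)
    M=a if a.shape==(3,3) else R.from_quat(a).as_matrix()
    return f,M,np.array(s["origin"],float)
def pts(s,rows,cols,z=None):
    f,M,o=cam(s)
    z=s["range_z"][rows,cols] if z is None else z
    c=np.stack([(cols-s["cx"])/f*z,(rows-s["cy"])/f*z,z],-1)
    return c@M.T+o
def cloud(s):
    r,c=np.mgrid[0:400,0:640]
    P=pts(s,r,c); P[s["range_z"]<=0]=np.nan
    return P
def proj(s,p):
    f,M,o=cam(s); c=(np.asarray(p)-o)@M
    return c[...,1]/c[...,2]*f+s["cy"], c[...,0]/c[...,2]*f+s["cx"]
def save(s,n): cv2.imwrite(f"pics/{n}.png",cv2.cvtColor(s["frame"],cv2.COLOR_RGB2BGR))
E
python3 - <<'E'
from h import *
print(manip.state())
for n in ("top","side"):
    s=manip.snapshot(n); save(s,n+"0"); P=cloud(s)
    print(n,{k:v for k,v in s.items() if k not in("frame","range_z")})
    for t in "figurine perfume fob cup crate dish tray rack dropper stick".split():
        for d in manip.cut_out(t,s):
            if d["confidence"]<.3: continue
            m=d["pixels"]; q=P[m]; q=q[~np.isnan(q[:,0])]
            print(t,round(d["confidence"],2),d["extent"],len(q),np.percentile(q,[2,50,98],axis=0).round().tolist() if len(q) else None)
E
```

```text
pics
{'t': 0.0, 'qpos': array([-9.78918798e-01,  3.59411047e-01,  1.10965398e-02, -3.81331187e-04,
       -1.22410465e+00, -2.88096572e-01]), 'dq': array([-0.00024916, -0.00077552, -0.00035405,  0.00054285,  0.00076082,
        0.00039364]), 'tau': array([-1.22120608e-03, -5.82712984e+01,  2.93060410e+01,  6.99737281e+00,
        6.74759751e-03, -2.09636501e-04]), 'position': array([ 201.73748427, -643.59439454,  195.01788671]), 'ee_rot': array([-1.51242878e-01,  9.88496283e-01,  8.10488883e-04, -1.83409392e-04]), 'ft_force': array([-0.34016466, -0.37446224, -0.033794  ]), 'torque': array([-0.0206731 , -0.01904952,  0.04257999]), 'finger_gap': 87.69384130113124}
top {'fov_y': 44.5350317915791, 'cx': 323.54355409663236, 'cy': 206.21109253121764, 'origin': array([ 355.40033432,    6.91375138, 1074.80877673]), 'attitude': array([ 0.7128499 , -0.6998327 ,  0.02740508, -0.03644414]), 'shot': 1}
perfume 0.64 [269.9, 193.2, 27.3, 15.1] 332 [[447.0, 82.0, 5.0], [461.0, 110.0, 12.0], [475.0, 137.0, 16.0]]
perfume 0.57 [218.6, 212.6, 20.9, 15.4] 320 [[398.0, 208.0, 8.0], [413.0, 218.0, 60.0], 
[... 1922 characters left out ...]
0, 2.0], [472.0, -90.0, 32.0], [502.0, -75.0, 45.0]]
crate 0.9 [294.9, 114.3, 60.3, 43.6] 1539 [[551.0, -387.0, 1.0], [610.0, -283.0, 12.0], [658.0, -184.0, 30.0]]
dish 0.55 [222.7, 161.8, 57.5, 43.5] 1935 [[594.0, -67.0, 1.0], [670.0, 4.0, 5.0], [737.0, 79.0, 22.0]]
tray 0.65 [141.6, 221.1, 117.8, 92.5] 6015 [[515.0, 190.0, 1.0], [589.0, 285.0, 4.0], [655.0, 368.0, 25.0]]
rack 0.6 [247.0, 264.7, 63.3, 72.9] 962 [[384.0, 198.0, 0.0], [394.0, 309.0, 15.0], [428.0, 352.0, 26.0]]
dropper 0.96 [267.9, 269.7, 23.2, 34.9] 484 [[396.0, 266.0, 10.0], [406.0, 282.0, 49.0], [422.0, 291.0, 76.0]]
stick 0.78 [249.6, 288.3, 27.6, 37.7] 731 [[392.0, 306.0, 1.0], [402.0, 331.0, 55.0], [446.0, 340.0, 72.0]]
```

Run:
```python
import cv2
a=cv2.imread("pics/top0.png")
cv2.imwrite("pics/top0z.png",cv2.resize(a[60:340,140:540],(800,560),interpolation=cv2.INTER_CUBIC))
a=cv2.imread("pics/side0.png")
cv2.imwrite("pics/side0z.png",cv2.resize(a[80:380,130:530],(800,600),interpolation=cv2.INTER_CUBIC))
```

```text
(no output)
```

View pics/top0z.png

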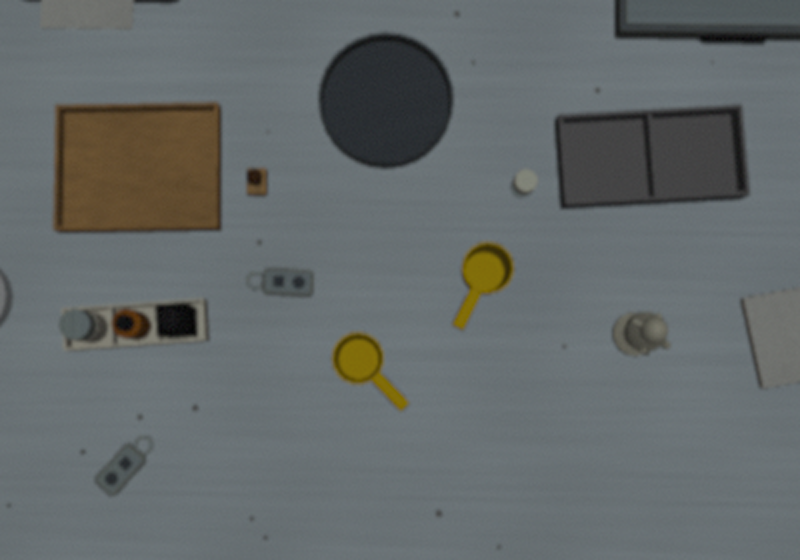

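View pics/side0z.png

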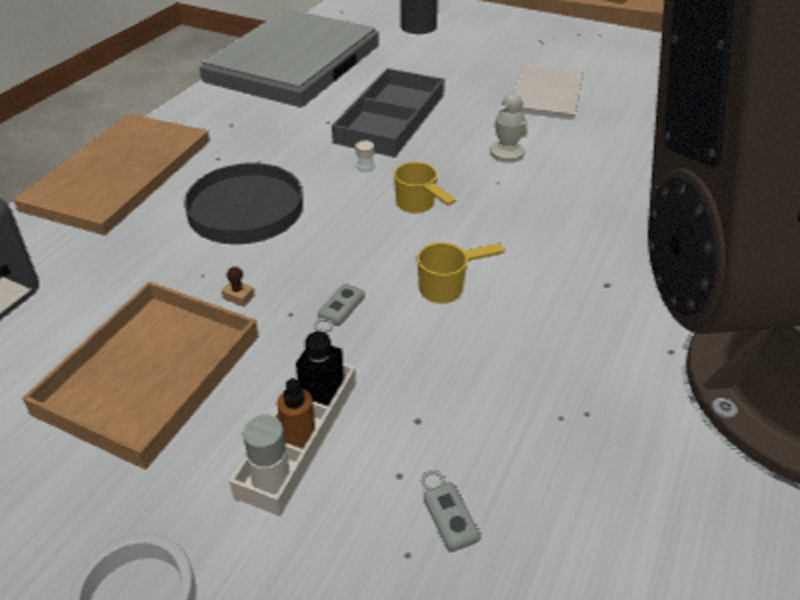

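Top view (up = +x, left = +y): bird at crop (645,332), crate (650,157), dish (386,100), tray (138,167), rack (136,325) with stick, dropper, and perfume at its right end. The cup meant is at (487,267), farthest right, and the fob meant is at (288,282), farthest from the base. The side view agrees. The tray lies upper left, and the other cup and fob are look-alikes.

```bash
cat >> h.py <<'E'
def crop(P,x,y,z):
    q=P.reshape(-1,3); q=q[~np.isnan(q[:,0])]
    return q[(q[:,0]>x[0])&(q[:,0]<x[1])&(q[:,1]>y[0])&(q[:,1]<y[1])&(q[:,2]>z[0])&(q[:,2]<z[1])]
def rect(q):
    (c,s,a)=cv2.minAreaRect(q[:,:2].astype(np.float32)); return np.round(c,1),np.round(s,1),round(a,1)
def circ(q,r=None):
    from scipy.optimize import least_squares
    f=lambda p:np.hypot(q[:,0]-p[0],q[:,1]-p[1])-(p[2] if r is None else r)
    s=least_squares(f,[*q[:,:2].mean(0),25],loss="soft_l1",f_scale=1.5); return s.x.round(1),len(q)
def goto(p,ydir=None):
    """needed turn (rad), then shift (mm) in tool axes after the turn; ydir = world angle (deg) of jaw axis"""
    st=manip.state(); M=R.from_quat(st["ee_rot"]).as_matrix(); a=0
    cur=np.degrees(np.arctan2(M[1,1],M[0,1]))
    if ydir is not None:
        d=(ydir-cur+90)%180-90; a=-np.radians(d)
        M=M@R.from_rotvec([0,0,a]).as_matrix()
    D=np.c_[[M[:2,0].tolist()+[0],M[:2,1].tolist()+[0],[0,0,-1]]]
    d=np.array(p)-st["position"]
    print("t",round(st["t"],2),"pos",st["position"].round(1),"jaw",round(cur,1),"gap",round(st["finger_gap"],1),"turn",round(a,3),"shift",(M.T@d).round(1),"tilt",np.degrees(np.arccos(-M[2,2])).round(2),"q6",st["qpos"][5].round(2))
E
python3 - <<'E'
from h import *
S={n:manip.snapshot(n) for n in("top","side")}
for n,s in S.items():
    P=cloud(s); print("==",n)
    for lo,hi in((2,7),(42,58),(82,96)):
        q=crop(P,(360,470),(-330,-215),(lo,hi))
        if len(q)>8: print("fig",lo,circ(q),q[:,:2].mean(0).round(1),{2:24,42:21,82:14}[lo],circ(q,{2:24,42:21,82:14}[lo]))
    q=crop(P,(380,440),(195,247),(56,63)); print("perf top",rect(q),q.mean(0).round(1),len(q))
    q=crop(P,(380,440),(195,247),(76,88)); print("cap",rect(q),q.mean(0).round(1),len(q))
    q=crop(P,(375,445),(185,365),(20,28)); print("rack",rect(q),len(q))
    q=crop(P,(430,500),(70,150),(8,18)); print("fob",rect(q),q.mean(0).round(1),len(q))
    q=crop(P,(445,520),(-150,-60),(38,48)); print("cuprim",circ(q,27),len(q), np.percentile(q[:,2],[50,95]))
    q=crop(P,(400,455),(-150,-60),(38,48)); print("handle",q.mean(0).round(1),rect(q),len(q))
    for nm,b in(("crate",((530,680),(-405,-165),(24,34))),("tray",((495,675),(170,390),(19,29))),("dish",((580,760),(-90,100),(17,26)))):
        q=crop(P,*b); print(nm,rect(q),q[:,2].max().round(1),circ(q,73.5) if nm=="dish" else "")
    for t in "figurine perfume fob cup crate dish tray rack".split():
        for d in manip.mark_of(t,s)[:2]:
            f,M,o=cam(s); r,c=d["centre"]; v=M@np.array([(c-s["cx"])/f,(r-s["cy"])/f,1]); z0=3 if t=="perfume" else 0
            print(" mark",t,round(d["confidence"],2),(o+v*(z0-o[2])/v[2]).round(1)[:2])
E
```

```text
== top
fig 2 (array([ 417.5, -274.9,   45.9]), 167) [ 415.8 -270.1] 24 (array([ 414.6, -272.3,   25. ]), 167)
fig 42 (array([ 412.1, -270.7,   20.4]), 68) [ 410.  -260.1] 21 (array([ 412.1, -271.3,   25. ]), 68)
fig 82 (array([ 412.3, -269.1,    9.3]), 144) [ 412.2 -268.4] 14 (array([ 416. , -274.4,   25. ]), 144)
perf top (array([415.5, 224.5]), array([33.5, 33.6]), 3.9) [414.8 221.5  59.5] 130
cap (array([415.6, 224.9]), array([22.3, 22.1]), 47.1) [415.7 225.   80. ] 100
rack (array([411.9, 274. ]), array([ 46.1, 154.2]), 5.1) 303
fob (array([462. , 111.3]), array([59.2, 28.8]), 86.7) [461.7 109.3  11.7] 311
cuprim (array([ 476.7, -105.1,   25. ]), 154) 154 [43.09423479 45.98666942]
handle [435.5 -86.1  42.7] (array([440.1, -89.8]), array([23.9, 61.8]), 45.9) 155
crate (array([ 606.4, -286.2]), array([101.3, 201.8]), 4.3) 33.8 
tray (array([585.9, 278.3]), array([141.5, 181.4]), 1.8) 28.5 
dish (array([666.4,   5.6]), array([148.1, 147.8]), 80.4) 25.8 (array([666.2,   5.7,  25. ]), 392)
 mark figurine 0.81 [ 415.  -264.2]
 mark figurine 0.65 [466.9 105.9]
 mark perfume 0.73 [419.8 
[... 887 characters left out ...]
. ] 252
cuprim (array([ 476.9, -105.5,   25. ]), 141) 141 [42.86475655 45.62265324]
handle [434.9 -84.9  42.9] (array([438.9, -88.9]), array([21.6, 59.8]), 48.2) 88
crate (array([ 606.4, -286.8]), array([102.5, 205.8]), 4.3) 32.0 
tray (array([586.6, 277.6]), array([142.5, 181.6]), 1.6) 27.1 
dish (array([666.5,   6. ]), array([147.9, 150.1]), 47.9) 24.4 (array([666.2,   5.7,  25. ]), 310)
 mark figurine 0.81 [ 413.5 -269.3]
 mark perfume 0.73 [417.3 227.3]
 mark fob 0.77 [256.  285.9]
 mark fob 0.75 [462.7 114.9]
 mark cup 0.93 [376.5  24.6]
 mark cup 0.88 [473.8 -94.3]
 mark crate 0.96 [ 603.  -281.7]
 mark dish 0.71 [669.5  13.7]
 mark tray 0.84 [582.2 274.6]
 mark rack 0.73 [411.1 272.6]
```

```bash
python3 -c "
from h import *
goto((412,-271,150),4.3)"
```

```text
t 2.0 pos [ 201.9 -644.   196. ] jaw 107.4 gap 87.7 turn -1.342 shift [-356.2 -237.5   46. ] tilt 0.01 q6 -0.29
```

Request:
send_rows(
  steps=[
    [0,0,0,-0.168],
    [0,0,0,-0.168],
    [0,0,0,-0.168],
    [0,0,0,-0.168],
    [0,0,0,-0.168],
    [0,0,0,-0.168],
    [0,0,0,-0.168],
    [0,0,0,-0.166],
    [-0.03,-0.02,0,0],
    [-0.036,-0.024,0,0],
  ],
  gripper=0,
  force=15,
)

```text
t: 3.25
position: [240.8, -574.5, 195.5]
ee_rot: [0.733, -0.681, -0.0, -0.0]
ft_force: [1.4, -0.0, 0.2]
finger_gap: 87.8
```

Request:
send_rows(
  steps=[
    [-0.036,-0.024,0.006,0],
    [-0.036,-0.024,0.006,0],
    [-0.036,-0.024,0.006,0],
    [-0.036,-0.024,0.006,0],
    [-0.036,-0.024,0.006,0],
    [-0.036,-0.024,0.006,0],
    [-0.036,-0.024,0.006,0],
    [-0.028,-0.019,0,0],
    [-0.01,-0.007,0,0],
    [0,0,0,0],
  ],
)

```text
t: 4.5
position: [412.9, -271.0, 154.2]
ee_rot: [0.734, -0.68, 0.0, -0.0]
ft_force: [0.5, -0.3, -0.1]
finger_gap: 87.6
```

```bash
python3 -c "
from h import *
goto((412,-271,34),4.3)"
```

```text
t 4.5 pos [ 412.9 -271.   154.2] jaw -175.6 gap 87.6 turn 0.001 shift [-1.000e-01  9.000e-01  1.202e+02] tilt 0.02 q6 0.26
```

Request:
send_rows(
  steps=[
    [0,0.001,0.015,0],
    [0,0,0.015,0],
    [0,0,0.015,0],
    [0,0,0.015,0],
    [0,0,0.015,0],
    [0,0,0.015,0],
    [0,0,0.012,0],
    [0,0,0.01,0],
    [0,0,0.008,0],
    [0,0,0,0],
  ],
)

```text
t: 5.75
position: [411.3, -271.2, 33.5]
ee_rot: [0.733, -0.68, -0.0, 0.0]
ft_force: [-0.1, -0.2, 0.5]
finger_gap: 87.4
```

Run:
```python
from h import *
goto((412,-271,34),4.3); print(manip.state()["ft_force"])
s=manip.snapshot("side"); a=s["frame"][60:220,280:500,::-1]
cv2.imwrite("pics/g1.png",cv2.resize(a,None,fx=3.5,fy=3.5,interpolation=cv2.INTER_CUBIC))
```

```text
t 5.75 pos [ 411.3 -271.2   33.5] jaw -175.7 gap 87.4 turn -0.0 shift [-0.2 -0.8 -0.5] tilt 0.05 q6 0.26
[-0.09679222 -0.23516209  0.45209646]
```

View pics/g1.png

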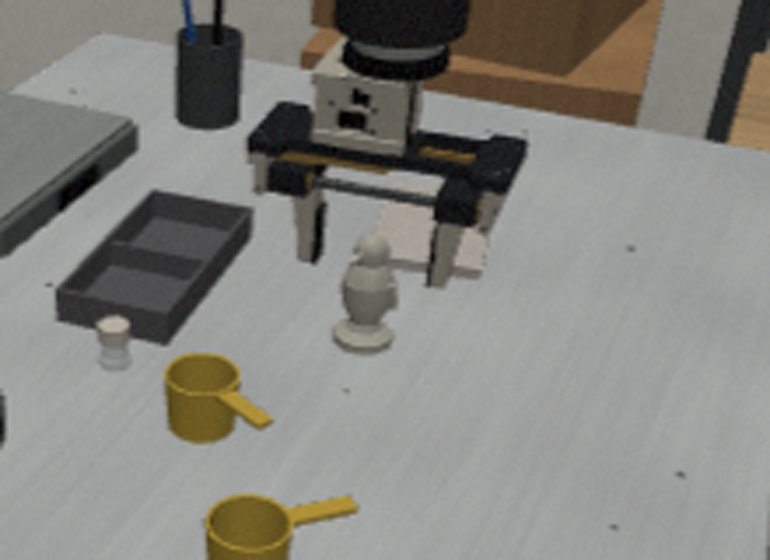

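The picture shows the bird at crop (368,290) and the fingertips at (310,260) and (440,285). They look higher or farther back than the bird's body, which doesn't fit the reported TCP. I'll check with depth before closing.

Run:
```python
from h import *
st=manip.state(); print(st["position"],st["qpos"].round(3))
for n in("side","top"):
    s=manip.snapshot(n); P=cloud(s)
    print(n,"tcp px",proj(s,st["position"]),"bird mid",proj(s,[412,-271,47]))
    if n=="side":
        for r,c in((134,369),(130,369),(125,368),(140,405),(136,405),(130,406),(120,407),(142,385),(131,386)):
            print(r,c,P[r,c].round(1))
    else:
        save(s,"t1")
        q=crop(P,(320,520),(-360,-200),(100,400)); print(rect(q),q[:,2].min(),len(q))
```

```text
[ 411.55328755 -271.33233516   33.88681903] [-0.183  0.236 -0.592  0.    -0.744  0.258]
side tcp px (np.float64(146.28764904689982), np.float64(384.7229658283095)) bird mid (np.float64(142.1948221626667), np.float64(384.978653756457))
134 369 [ 455.7 -258.    68.1]
130 369 [ 457.3 -259.8   79.2]
125 368 [ 461.9 -261.5   92.5]
140 405 [ 356.6 -267.1   70.2]
136 405 [ 357.9 -266.3   82.3]
130 406 [ 357.3 -265.1  100.8]
120 407 [ 352.  -238.9  142.5]
142 385 [ 406.9 -254.3   57.6]
131 386 [ 409.6 -261.4   86.9]
top tcp px (np.float64(226.47301831648866), np.float64(460.80770613870345)) bird mid (np.float64(225.95104581845985), np.float64(462.32180580627005))
(array([ 358.6, -274. ]), array([77.4, 84.1]), 0.5) 100.4859998369385 1676
```

Run:
```python
from h import *
for n in("side","top"):
    s=manip.snapshot(n); P=cloud(s)
    for b in((440,480),(340,375)):
        q=crop(P,b,(-300,-235),(8,135)); print(n,b,len(q),q[:,2].min().round(1) if len(q) else "", np.percentile(q,[2,50,98],axis=0).round().tolist() if len(q) else "")
    a=s["frame"]
    if n=="side":
        for r in range(100,150,3): print(r,P[r,369].round(),P[r,405].round(),P[r,388].round())
        cv2.imwrite("pics/g2.png",cv2.resize(np.ascontiguousarray(a[90:165,340:440,::-1]),None,fx=7,fy=7,interpolation=cv2.INTER_CUBIC))
    else:cv2.imwrite("pics/g2t.png",cv2.resize(np.ascontiguousarray(a[150:300,400:540,::-1]),None,fx=4,fy=4,interpolation=cv2.INTER_CUBIC))
print(manip.state()["dq"].round(3),manip.state()["position"])
```

```text
side (440, 480) 164 64.3 [[454.0, -278.0, 67.0], [460.0, -259.0, 99.0], [473.0, -254.0, 128.0]]
side (340, 375) 137 66.1 [[346.0, -282.0, 69.0], [356.0, -266.0, 97.0], [366.0, -262.0, 120.0]]
100 [ 458. -244.  172.] [ 378. -294.  168.] [ 409. -249.  180.]
103 [ 457. -244.  165.] [ 376. -291.  162.] [ 408. -248.  173.]
106 [ 457. -245.  156.] [ 364. -249.  173.] [ 407. -248.  165.]
109 [ 456. -245.  148.] [ 364. -251.  165.] [ 506. -570.    1.]
112 [ 453. -237.  143.] [ 446. -574.    0.] [ 499. -551.   -1.]
115 [ 460. -258.  124.] [ 359. -239.  155.] [ 402. -239.  145.]
118 [ 459. -258.  116.] [ 357. -237.  148.] [ 484. -509.   -2.]
121 [ 460. -262.  105.] [ 356. -237.  140.] [ 476. -487.   -1.]
124 [ 458. -259.   98.] [ 362. -266.  117.] [ 463. -448.    9.]
127 [ 460. -265.   85.] [ 360. -262.  110.] [ 409. -275.   93.]
130 [ 457. -259.   79.] [ 360. -264.  101.] [ 405. -263.   90.]
133 [ 456. -258.   71.] [ 358. -263.   93.] [ 403. -261.   83.]
136 [ 494. -367.   -2.] [ 358. -267.   82.] [ 404. -267.   70.]
139 [ 486. -345.    1.] [ 356. -263.   76.] [ 400. -257.   67.]
142 [ 479. -329.    0.] [ 383. -379.   -0.] [ 400. -258.   58.]
145 [ 472. -312.    1.] [ 377. -361.    0.] [ 398. -256.   50.]
148 [ 466. -296.    0.] [ 372. -343.    1.] [ 398. -258.   39.]
top (440, 480) 0  
top (340, 375) 18 91.5 [[364.0, -284.0, 92.0], [366.0, -278.0, 110.0], [368.0, -265.0, 128.0]]
[-0.    -0.001 -0.001  0.001  0.001  0.001] [ 411.89818438 -271.41667664   34.39275067]
```

View pics/g2.png

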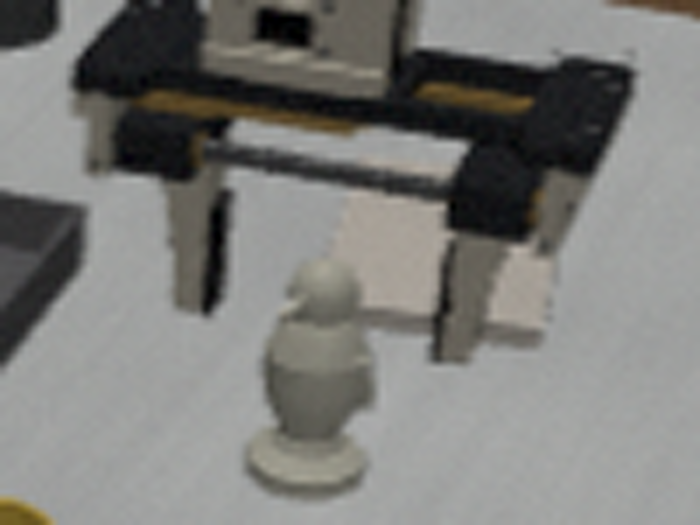

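Both fingertips measure z≈65 by the camera, against a reported TCP of 34. I'll check whether the picture lags or the reported z is off by taking a fresh shot and a small test move.

```bash
cat >> h.py <<'E'
def tips(s,x,y,hx=75,hy=25,z=(8,150)):
    q=crop(cloud(s),(x-hx,x+hx),(y-hy,y+hy),z); return q
E
python3 - <<'E'
from h import *
s=manip.snapshot("side");P=cloud(s)
for b in((440,480),(340,375)):
    q=crop(P,b,(-300,-235),(8,135)); print(b,np.sort(q[:,2])[:8].round())
print(manip.state()["position"])
E
```

```text
(440, 480) [65. 66. 67. 67. 67. 68. 68. 68.]
(340, 375) [67. 67. 67. 68. 69. 70. 71. 71.]
[ 411.87853056 -271.37582605   34.36094905]
```

Request:
send_rows(
  steps=[
    [0,0,0.004,0],
    [0,0,0.004,0],
    [0,0,0.002,0],
    [0,0,0,0],
    [0,0,0,0],
    [0,0,0,0],
    [0,0,0,0],
    [0,0,0,0],
    [0,0,0,0],
    [0,0,0,0],
  ],
)

```text
t: 7.3
position: [411.6, -271.3, 24.0]
ee_rot: [0.733, -0.68, -0.0, -0.0]
ft_force: [-0.6, 0.5, 0.1]
finger_gap: 87.6
```

Run:
```python
from h import *
s=manip.snapshot("side");P=cloud(s)
for b in((440,480),(340,375)):
    q=crop(P,b,(-300,-235),(8,135)); print(b,np.sort(q[:,2])[:8].round())
q=crop(P,(395,430),(-300,-235),(85,105)); print("head",np.sort(q[:,2])[-5:])
st=manip.state();print(st["position"],st["ft_force"])
```

```text
(440, 480) [53. 55. 56. 56. 57. 57. 58. 58.]
(340, 375) [57. 57. 57. 58. 58. 59. 59. 59.]
head [92.64318841 92.8075821  93.16717052 93.63342087 94.72307989]
[ 411.53809819 -271.30706068   23.95320633] [ 0.0217231   0.0039836  -0.72201044]
```

Pictures and moves agree: the real fingertips are about 31 mm above the reported TCP, and there is no lag. I'll work heights from the camera and lower in two watched steps.

Request:
send_rows(
  steps=[
    [0,0,0.004,0],
    [0,0,0.004,0],
    [0,0,0.003,0],
    [0,0,0,0],
    [0,0,0,0],
    [0,0,0.004,0],
    [0,0,0.004,0],
    [0,0,0.002,0],
    [0,0,0,0],
    [0,0,0,0],
  ],
)

```text
t: 8.6
position: [411.6, -271.4, 3.0]
ee_rot: [0.733, -0.68, 0.0, -0.0]
ft_force: [-0.9, -0.3, 0.3]
finger_gap: 87.7
```

Run:
```python
from h import *
s=manip.snapshot("side");P=cloud(s)
for b in((440,480),(340,375)):
    q=crop(P,b,(-300,-235),(8,135)); print(b,np.sort(q[:,2])[:8].round(), np.percentile(q,[2,50,98],axis=0).round().tolist())
st=manip.state();print(st["position"],st["ft_force"])
cv2.imwrite("pics/g3.png",cv2.resize(np.ascontiguousarray(s["frame"][90:165,340:440,::-1]),None,fx=6,fy=6,interpolation=cv2.INTER_CUBIC))
```

```text
(440, 480) [34. 34. 35. 35. 36. 37. 37. 38.] [[443.0, -277.0, 37.0], [459.0, -257.0, 82.0], [477.0, -237.0, 135.0]]
(340, 375) [33. 34. 35. 37. 38. 38. 38. 39.] [[341.0, -297.0, 38.0], [355.0, -264.0, 111.0], [374.0, -237.0, 134.0]]
[ 411.65326165 -271.3455883     3.0489965 ] [-0.39795125  1.05959238  0.08874116]
```

View pics/g3.png

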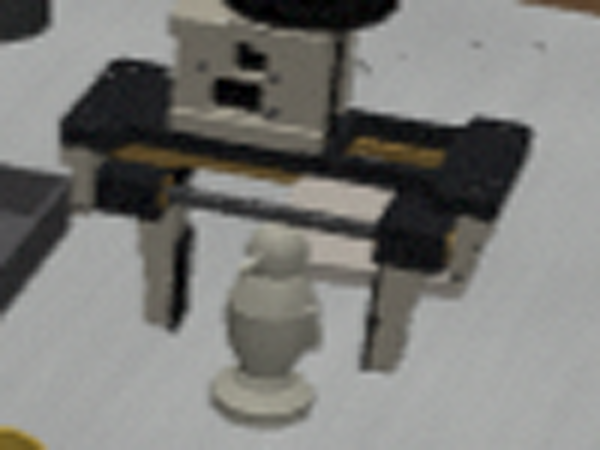

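The tips now flank the bird's body at about z = 34, crop (165,325) and (380,368), with the head just below the cross bar. Closing.

Request:
send_rows(
  steps=[
    [0,0,0,0],
    [0,0,0,0],
    [0,0,0,0],
    [0,0,0,0],
    [0,0,0,0],
    [0,0,0,0],
    [0,0,0,0],
    [0,0,0,0],
    [0,0,0,0],
    [0,0,0,0],
  ],
  gripper=1,
  force=15,
)

```text
t: 9.9
position: [411.8, -271.4, 3.1]
ee_rot: [0.733, -0.68, 0.0, -0.0]
ft_force: [1.5, 0.1, 1.2]
finger_gap: 41.1
```

Request:
send_rows(
  steps=[
    [0,0,0,0],
    [0,0,-0.003,0],
    [0,0,-0.006,0],
    [0,0,-0.01,0],
    [0,0,-0.015,0],
    [0,0,-0.02,0],
    [0,0,-0.02,0],
    [0,0,-0.016,0],
    [0,0,-0.01,0],
    [0,0,0,0],
  ],
)

```text
t: 11.15
position: [411.9, -271.4, 103.7]
ee_rot: [0.733, -0.68, 0.001, -0.0]
ft_force: [-1.2, 0.2, -1.1]
finger_gap: 41.2
```

Run:
```python
from h import *
goto((610.1,-335.4,103),4.3)
st=manip.state();print(st["ft_force"])
s=manip.snapshot("side");P=cloud(s); p=st["position"]
for lo in(45,75,110,135,145,170):
    q=crop(P,(p[0]-45,p[0]+45),(p[1]-45,p[1]+45),(lo,lo+8)); print(lo,len(q),q.mean(0).round() if len(q) else "")
d=manip.cut_out("figurine",s)
for e in d[:2]:
    q=P[e["pixels"]]; print(e["confidence"],e["extent"],np.nanpercentile(q,[2,50,98],axis=0).round().tolist())
```

```text
t 11.15 pos [ 411.9 -271.4  103.7] jaw -175.7 gap 41.2 turn -0.0 shift [  78.7 -192.8    1.1] tilt 0.09 q6 0.26
[-1.17917158  0.21490654 -1.13954342]
45 0 
75 0 
110 72 [ 409. -260.  113.]
135 69 [ 408. -260.  139.]
145 82 [ 406. -259.  149.]
170 79 [ 408. -263.  174.]
0.58 [378.6, 90.1, 15.8, 34.9] [[391.0, -280.0, 102.0], [407.0, -259.0, 148.0], [431.0, -249.0, 193.0]]
0.31 [267.6, 269.3, 21.7, 31.5] [[396.0, 261.0, 8.0], [406.0, 282.0, 50.0], [434.0, 290.0, 77.0]]
```

Request:
send_rows(
  steps=[
    [0.006,-0.0148,0,0],
    [0.012,-0.03,0,0],
    [0.014,-0.034,0,0],
    [0.014,-0.034,0,0],
    [0.014,-0.034,0,0],
    [0.011,-0.028,0,0],
    [0.005,-0.012,0,0],
    [0.0027,-0.006,0,0],
    [0,0,0,0],
    [0,0,0,0],
  ],
)

```text
t: 12.5
position: [609.1, -335.2, 103.2]
ee_rot: [0.733, -0.68, -0.0, -0.0]
ft_force: [-0.4, 0.9, -1.5]
finger_gap: 41.3
```

Request:
send_rows(
  steps=[
    [0,0,0.01,0],
    [0,0,0.015,0],
    [0,0,0.018,0],
    [0,0,0.015,0],
    [0,0,0.012,0],
    [0,0,0.008,0],
    [0,0,0.005,0],
    [0,0,0.003,0],
    [0,0,0,0],
    [0,0,0,0],
  ],
)

```text
t: 13.75
position: [610.0, -335.4, 17.4]
ee_rot: [0.733, -0.68, 0.0, -0.0]
ft_force: [0.2, 0.2, -1.6]
finger_gap: 41.5
```

Run:
```python
from h import *
goto((610.1,-335.4,7),4.3)
print(manip.state()["ft_force"])
s=manip.snapshot("side");P=cloud(s)
q=crop(P,(570,650),(-375,-300),(4,28)); print(np.sort(q[:,2])[:5])
q=crop(P,(590,625),(-385,-290),(15,26)); print(len(q),q.mean(0))
cv2.imwrite("pics/g4.png",cv2.resize(np.ascontiguousarray(s["frame"][60:170,270:400,::-1]),None,fx=5,fy=5,interpolation=cv2.INTER_CUBIC))
```

```text
t 13.75 pos [ 610.  -335.4   17.4] jaw -175.7 gap 41.5 turn 0.0 shift [-0.  -0.1 10.4] tilt 0.04 q6 0.3
[ 0.21462012  0.16270632 -1.5835977 ]
[4.09197977 4.12547722 4.18756898 4.25089253 4.31589893]
56 [ 602.84874561 -325.92568165   21.56006976]
```

View pics/g4.png

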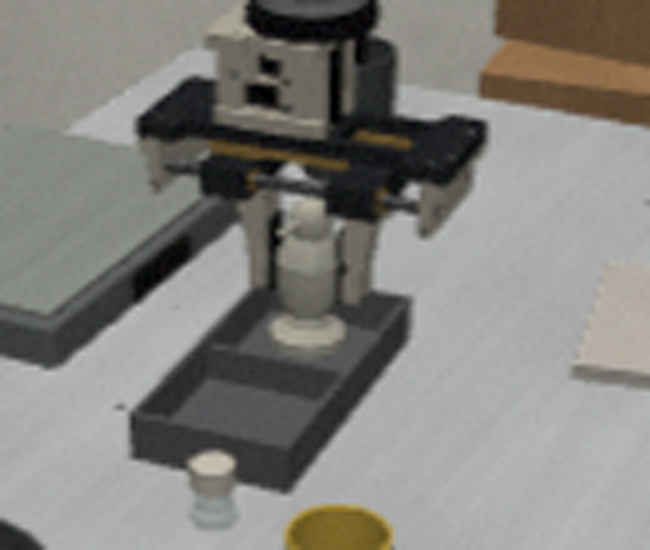

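The bird hangs over the far cell at crop (308,300), about 10 mm above the floor and still held upright. Lowering gently.

Request:
send_rows(
  steps=[
    [0,0,0.003,0],
    [0,0,0.003,0],
    [0,0,0.002,0],
    [0,0,0.001,0],
    [0,0,0.0005,0],
    [0,0,0,0],
    [0,0,0,0],
    [0,0,0,0],
    [0,0,0,0],
    [0,0,0,0],
  ],
)

```text
t: 15.05
position: [609.7, -335.4, 7.5]
ee_rot: [0.733, -0.68, 0.0, -0.0]
ft_force: [-0.4, -0.8, -1.1]
finger_gap: 41.2
```

Request:
send_rows(
  steps=[
    [0,0,0.0005,0],
    [0,0,0,0],
    [0,0,0.0005,0],
    [0,0,0,0],
    [0,0,0,0],
    [0,0,0,0],
    [0,0,0,0],
    [0,0,0,0],
    [0,0,0,0],
    [0,0,0,0],
  ],
)

```text
t: 16.3
position: [609.9, -335.5, 7.0]
ee_rot: [0.733, -0.68, 0.0, -0.0]
ft_force: [-0.9, 0.6, 5.2]
finger_gap: 41.1
```

Request:
send_rows(
  steps=[
    [0,0,0,0],
    [0,0,0,0],
    [0,0,0,0],
    [0,0,0,0],
    [0,0,0,0],
    [0,0,0,0],
    [0,0,0,0],
    [0,0,0,0],
    [0,0,0,0],
    [0,0,0,0],
  ],
  gripper=0.15,
)

```text
t: 17.55
position: [609.7, -335.3, 6.4]
ee_rot: [0.733, -0.68, -0.0, 0.0]
ft_force: [0.2, -0.3, -0.0]
finger_gap: 74.6
```

Request:
send_rows(
  steps=[
    [0,0,-0.008,0],
    [0,0,-0.016,0],
    [0,0,-0.02,0],
    [0,0,-0.02,0],
    [0,0,-0.02,0],
    [0,0,-0.02,0],
    [0,0,-0.02,0],
    [0,0,-0.016,0],
    [0,0,-0.01,0],
    [0,0,0,0],
  ],
)

```text
t: 18.8
position: [610.1, -335.4, 157.4]
ee_rot: [0.733, -0.68, 0.001, -0.0]
ft_force: [-0.3, 0.0, -0.9]
finger_gap: 74.4
```

Run:
```python
from h import *
goto((415.7,225.2,120),5)
s=manip.snapshot("side");P=cloud(s)
for e in manip.cut_out("figurine",s)[:2]:
    q=P[e["pixels"]]; print(e["confidence"],e["extent"],np.nanpercentile(q,[2,50,98],axis=0).round().tolist())
for lo,hi in((42,60),(82,97)):
    q=crop(P,(575,650),(-375,-300),(lo,hi)); print(lo,circ(q),q.mean(0))
```

```text
t 18.8 pos [ 610.1 -335.4  157.4] jaw -175.7 gap 74.4 turn -0.012 shift [-575.5  144.8   36.9] tilt 0.08 q6 0.3
0.59 [329.3, 103.7, 8.3, 28.1] [[587.0, -344.0, 10.0], [603.0, -323.0, 54.0], [625.0, -313.0, 95.0]]
0.33 [243.1, 263.8, 61.9, 74.3] [[384.0, 198.0, -1.0], [394.0, 307.0, 15.0], [429.0, 351.0, 26.0]]
42 (array([ 609.9, -338.7,   23. ]), 72) [ 601.59713998 -321.53557787   51.5702412 ]
82 (array([ 609.6, -334.3,   11.1]), 52) [ 606.37991523 -327.43763334   89.70072176]
```

Request:
send_rows(
  steps=[
    [-0.02,0.005,0,0],
    [-0.04,0.01,0,0],
    [-0.044,0.011,0,0],
    [-0.044,0.011,0,0],
    [-0.044,0.011,0,0],
    [-0.044,0.011,0,0],
    [-0.044,0.011,0,0],
    [-0.044,0.011,0,0],
    [-0.044,0.011,0,-0.006],
    [-0.044,0.011,0,-0.006],
  ],
  gripper=0,
)

```text
t: 20.15
position: [474.4, 69.1, 156.1]
ee_rot: [0.737, -0.676, -0.0, 0.0]
ft_force: [0.5, 0.6, -0.5]
finger_gap: 87.6
```

Request:
send_rows(
  steps=[
    [-0.044,0.011,0,0],
    [-0.044,0.011,0,0],
    [-0.04,0.01,0.01,0],
    [-0.025,0.006,0.01,0],
    [-0.01,0.003,0.01,0],
    [0,0,0.007,0],
    [0,0,0,0],
    [0,0,0,0],
    [0,0,0,0],
    [0,0,0,0],
  ],
)

```text
t: 21.4
position: [421.1, 226.3, 119.7]
ee_rot: [0.737, -0.676, -0.0, -0.0]
ft_force: [-0.4, 0.2, 0.3]
finger_gap: 87.2
```

Run:
```python
from h import *
goto((415.7,225.2,4),5)
s=manip.snapshot("top");P=cloud(s); save(s,"t2")
q=crop(P,(300,530),(100,350),(140,500)); print(rect(q))
s=manip.snapshot("side");P=cloud(s)
for b in((440,490),(340,385)):
    q=crop(P,b,(190,260),(95,220)); print(b,np.sort(q[:,2])[:6].round(), np.percentile(q,[2,50,98],axis=0).round().tolist())
cv2.imwrite("pics/g5.png",cv2.resize(np.ascontiguousarray(s["frame"][150:350,200:400,::-1]),None,fx=3,fy=3,interpolation=cv2.INTER_CUBIC))
```

```text
t 21.4 pos [421.1 226.3 119.7] jaw -175.0 gap 87.2 turn -0.001 shift [  0.7   5.5 115.7] tilt 0.03 q6 -0.82
(array([420.1, 220.2]), array([192.9,  90.7]), 4.6)
(440, 490) [149. 150. 151. 151. 151. 151.] [[463.0, 221.0, 152.0], [468.0, 239.0, 182.0], [481.0, 243.0, 216.0]]
(340, 385) [151. 151. 152. 153. 153. 154.] [[357.0, 214.0, 154.0], [364.0, 231.0, 173.0], [375.0, 233.0, 194.0]]
```

View pics/g5.png

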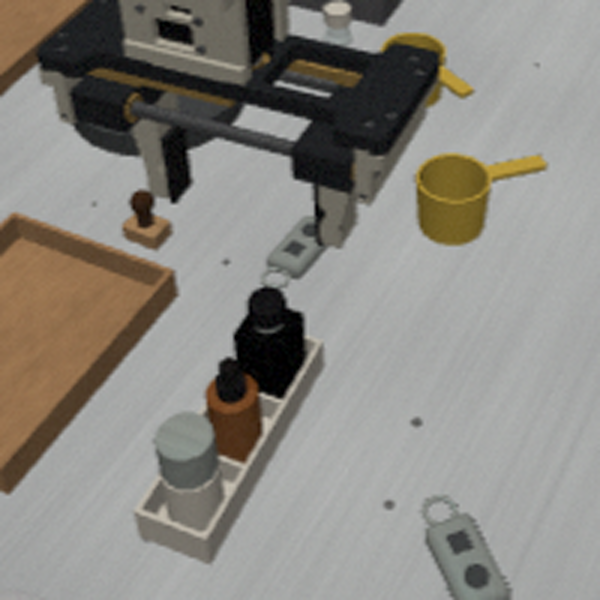

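The gripper is over the perfume bottle, which is at crop (270,340), the end cell. The fingers close along the rack's x and the tips measure z≈151, so the offset is again 31 mm. Descending.

Request:
send_rows(
  steps=[
    [0.0007,0.0055,0.01,0],
    [0,0,0.018,0],
    [0,0,0.018,0],
    [0,0,0.018,0],
    [0,0,0.016,0],
    [0,0,0.014,0],
    [0,0,0.012,0],
    [0,0,0.007,0],
    [0,0,0.0035,0],
    [0,0,0,0],
  ],
)

```text
t: 22.75
position: [415.5, 225.4, 3.0]
ee_rot: [0.737, -0.676, 0.0, 0.0]
ft_force: [-0.3, -0.7, -0.2]
finger_gap: 87.6
```

Run:
```python
from h import *
goto((415.7,225.2,3),5); print(manip.state()["ft_force"])
s=manip.snapshot("side");P=cloud(s)
for b in((440,490),(340,378)):
    q=crop(P,b,(190,260),(12,100)); print(b,np.sort(q[:,2])[:6].round(), np.percentile(q,[2,50,98],axis=0).round().tolist())
```

```text
t 22.75 pos [415.5 225.4   3. ] jaw -175.0 gap 87.6 turn -0.0 shift [ 0.2 -0.2 -0. ] tilt 0.0 q6 -0.83
[-0.31407162 -0.67199098 -0.21037119]
(440, 490) [33. 33. 34. 34. 36. 36.] [[458.0, 219.0, 36.0], [462.0, 238.0, 62.0], [473.0, 242.0, 96.0]]
(340, 378) [35. 36. 37. 37. 37. 38.] [[353.0, 212.0, 37.0], [359.0, 230.0, 51.0], [370.0, 232.0, 68.0]]
```

Request:
send_rows(
  steps=[
    [0,0,0,0],
    [0,0,0,0],
    [0,0,0,0],
    [0,0,0,0],
    [0,0,0,0],
    [0,0,0,0],
    [0,0,0,0],
    [0,0,0,0],
    [0,0,0,0],
    [0,0,0,0],
  ],
  gripper=1,
  force=18,
)

```text
t: 24.05
position: [415.6, 225.5, 3.0]
ee_rot: [0.737, -0.676, 0.0, -0.0]
ft_force: [0.6, 0.2, 0.6]
finger_gap: 34.2
```

Request:
send_rows(
  steps=[
    [0,0,-0.003,0],
    [0,0,-0.006,0],
    [0,0,-0.01,0],
    [0,0,-0.012,0],
    [0,0,-0.015,0],
    [0,0,-0.02,0],
    [0,0,-0.02,0],
    [0,0,-0.02,0],
    [0,0,-0.014,0],
    [0,0,0,0],
  ],
)

```text
t: 25.3
position: [415.9, 225.9, 124.2]
ee_rot: [0.737, -0.676, -0.0, -0.001]
ft_force: [-0.3, 0.7, -2.1]
finger_gap: 33.7
```

Run:
```python
from h import *
goto((602.7,-237.6,123),4.3); st=manip.state(); print(st["ft_force"])
s=manip.snapshot("side");P=cloud(s)
for t in("perfume","dropper","stick"):
    for e in manip.cut_out(t,s)[:1]:
        q=P[e["pixels"]]; print(t,e["confidence"],e["extent"],np.nanpercentile(q,[2,50,98],axis=0).round().tolist())
cv2.imwrite("pics/g6.png",cv2.resize(np.ascontiguousarray(s["frame"][150:350,200:400,::-1]),None,fx=3,fy=3,interpolation=cv2.INTER_CUBIC))
```

```text
t 25.3 pos [415.9 225.9 124.2] jaw -175.0 gap 33.7 turn 0.012 shift [ 476.2 -151.5    0.6] tilt 0.15 q6 -0.83
[-0.32190956  0.70901433 -2.13667441]
perfume 0.69 [271.7, 195.3, 30.7, 48.9] [[396.0, 213.0, 125.0], [411.0, 240.0, 165.0], [433.0, 244.0, 202.0]]
dropper 0.69 [265.3, 265.9, 24.6, 35.5] [[396.0, 262.0, 11.0], [406.0, 282.0, 51.0], [425.0, 290.0, 77.0]]
stick 0.94 [251.2, 286.3, 24.0, 41.1] [[392.0, 312.0, 12.0], [402.0, 332.0, 59.0], [421.0, 340.0, 72.0]]
```

View pics/g6.png

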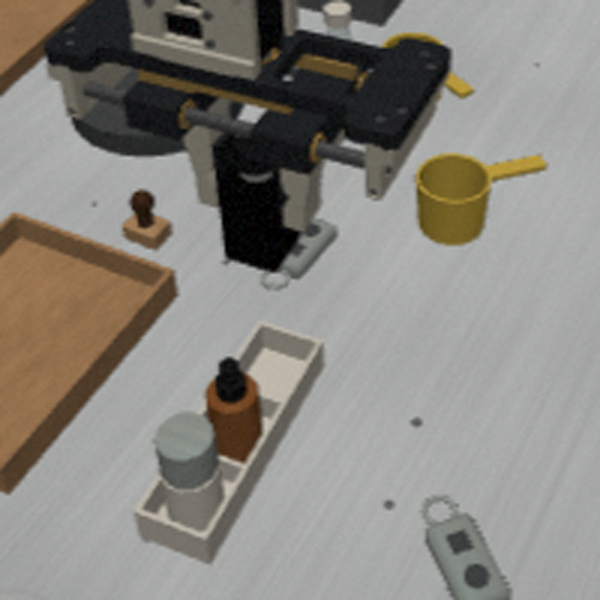

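Perfume lifted cleanly at crop (255,215). The dropper (232,410) and stick (187,470) still stand in the rack. Carrying it to the near cell.

Request:
send_rows(
  steps=[
    [0.015,-0.005,0,0.006],
    [0.03,-0.009,0,0.006],
    [0.04,-0.013,0,0],
    [0.04,-0.013,0,0],
    [0.04,-0.013,0,0],
    [0.04,-0.013,0,0],
    [0.04,-0.013,0,0],
    [0.04,-0.013,0,0],
    [0.04,-0.013,0,0],
    [0.04,-0.013,0,0],
  ],
)

```text
t: 26.75
position: [560.6, -131.9, 122.3]
ee_rot: [0.733, -0.68, -0.0, 0.0]
ft_force: [0.8, 0.1, -1.6]
finger_gap: 34.1
```

Request:
send_rows(
  steps=[
    [0.04,-0.013,0,0],
    [0.035,-0.0105,0,0],
    [0.022,-0.006,0,0],
    [0.011,-0.003,0,0],
    [0.003,-0.001,0,0],
    [0,0,0,0],
    [0,0,0,0],
    [0,0,0,0],
    [0,0,0,0],
    [0,0,0,0],
  ],
)

```text
t: 28.0
position: [602.6, -237.7, 123.0]
ee_rot: [0.733, -0.68, 0.0, -0.0]
ft_force: [0.2, -0.1, -2.2]
finger_gap: 34.0
```

```bash
python3 -c "
from h import *
goto((602.7,-237.6,4),4.3)"
```

```text
t 28.0 pos [ 602.6 -237.7  123. ] jaw -175.7 gap 34.0 turn 0.0 shift [-0.00e+00 -1.00e-01  1.19e+02] tilt 0.01 q6 0.15
```

Request:
send_rows(
  steps=[
    [0,0,0.01,0],
    [0,0,0.018,0],
    [0,0,0.02,0],
    [0,0,0.018,0],
    [0,0,0.016,0],
    [0,0,0.013,0],
    [0,0,0.01,0],
    [0,0,0.006,0],
    [0,0,0.003,0],
    [0,0,0,0],
  ],
)

```text
t: 29.25
position: [602.7, -237.9, 9.1]
ee_rot: [0.733, -0.68, 0.0, -0.0]
ft_force: [0.5, -0.3, -1.1]
finger_gap: 33.8
```

Request:
send_rows(
  steps=[
    [0,0,0.002,0],
    [0,0,0.001,0],
    [0,0,0.001,0],
    [0,0,0.0005,0],
    [0,0,0,0],
    [0,0,0,0],
    [0,0,0,0],
    [0,0,0,0],
    [0,0,0,0],
    [0,0,0,0],
  ],
)

```text
t: 30.5
position: [602.5, -237.8, 4.4]
ee_rot: [0.733, -0.68, -0.0, -0.0]
ft_force: [-0.4, 0.4, -1.4]
finger_gap: 33.6
```

Request:
send_rows(
  steps=[
    [0,0,0.0005,0],
    [0,0,0,0],
    [0,0,0.0005,0],
    [0,0,0,0],
    [0,0,0,0],
    [0,0,0,0],
    [0,0,0,0],
    [0,0,0,0],
    [0,0,0,0],
    [0,0,0,0],
  ],
)

```text
t: 31.75
position: [602.7, -237.9, 4.0]
ee_rot: [0.733, -0.68, 0.0, -0.0]
ft_force: [-2.1, 1.0, 5.8]
finger_gap: 34.0
```

Request:
send_rows(
  steps=[
    [0,0,0,0],
    [0,0,0,0],
    [0,0,0,0],
    [0,0,0,0],
    [0,0,0,0],
    [0,0,0,0],
    [0,0,0,0],
    [0,0,0,0],
    [0,0,0,0],
    [0,0,0,0],
  ],
  gripper=0.15,
)

```text
t: 33.0
position: [602.5, -237.8, 3.5]
ee_rot: [0.733, -0.68, 0.0, -0.0]
ft_force: [0.2, -0.2, 0.0]
finger_gap: 74.3
```

Request:
send_rows(
  steps=[
    [0,0,-0.006,0],
    [0,0,-0.016,0],
    [0,0,-0.02,0],
    [0,0,-0.02,0],
    [0,0,-0.02,0],
    [0,0,-0.02,0],
    [0,0,-0.02,0],
    [0,0,-0.012,0],
    [0,0,0,0],
    [0,0,0,0],
  ],
)

```text
t: 34.25
position: [602.1, -237.7, 136.9]
ee_rot: [0.733, -0.68, -0.0, 0.0]
ft_force: [0.7, 1.0, -0.4]
finger_gap: 74.4
```

Run:
```python
from h import *
s=manip.snapshot("side");P=cloud(s)
for t in("perfume","figurine"):
    for e in manip.cut_out(t,s)[:2]:
        q=P[e["pixels"]]; print(t,e["confidence"],e["extent"],np.nanpercentile(q,[2,50,98],axis=0).round().tolist())
q=crop(P,(570,640),(-275,-200),(76,90)); print("cap",circ(q),q.mean(0))
# fob refine: block pixels z 9..16 over both
for n in("side","top"):
    s2=s if n=="side" else manip.snapshot("top")
    q=crop(cloud(s2),(430,495),(70,150),(9.5,18)); print(n,np.percentile(q,[1,50,99],axis=0).round(1).tolist()); 
    c=q[:,:2]-q[:,:2].mean(0); w,v=np.linalg.eigh(c.T@c); print(np.degrees(np.arctan2(v[1,1],v[0,1])),rect(q))
goto((461.5,110,90),-2.5)
```

```text
perfume 0.9 [312.1, 117.1, 16.9, 31.7] [[583.0, -252.0, 12.0], [595.0, -225.0, 46.0], [616.0, -219.0, 82.0]]
figurine 0.89 [324.7, 103.4, 13.7, 28.0] [[587.0, -381.0, 4.0], [602.0, -324.0, 53.0], [639.0, -314.0, 96.0]]
cap (array([ 601.1, -237.5,    9.8]), 41) [ 599.30154859 -234.95225187   80.35362122]
side [[447.9, 84.7, 9.9], [461.0, 111.6, 12.4], [476.2, 136.4, 14.8]]
86.4853841690756 (array([461.9, 110. ]), array([53.7, 29.4]), 88.1)
top [[448.3, 83.9, 9.5], [461.6, 108.6, 11.9], [475.1, 136.7, 16.3]]
88.67451287514385 (array([462., 111.]), array([57.1, 28.8]), 87.6)
t 34.45 pos [ 602.1 -237.8  136.6] jaw -175.7 gap 74.5 turn 0.119 shift [-341.3  155.6   46.9] tilt 0.08 q6 0.15
```

Both breakables stand in their cells, with tops at z≈96 and 82. Next the fob.

Request:
send_rows(
  steps=[
    [0,0,0,0.117],
    [-0.02,0.009,0,0],
    [-0.038,0.0175,0,0],
    [-0.04,0.018,0,0],
    [-0.04,0.018,0,0],
    [-0.04,0.018,0,0],
    [-0.04,0.018,0,0],
    [-0.04,0.018,0,0],
    [-0.04,0.018,0,0],
    [-0.03,0.0145,0,0],
  ],
  gripper=0,
)

```text
t: 35.7
position: [466.0, 97.8, 137.5]
ee_rot: [-0.693, 0.721, 0.0, 0.0]
ft_force: [-0.4, 1.4, 0.6]
finger_gap: 88.0
```

Request:
send_rows(
  steps=[
    [-0.01,0.005,0.01,0],
    [-0.003,0.002,0.01,0],
    [0,0,0.01,0],
    [0,0,0.01,0],
    [0,0,0.01,0],
    [0,0,0.008,0],
    [0,0,0,0],
    [0,0,0,0],
    [0,0,0,0],
    [0,0,0,0],
  ],
)

```text
t: 36.95
position: [461.1, 109.6, 79.7]
ee_rot: [-0.692, 0.722, -0.0, 0.0]
ft_force: [-0.6, -0.6, -0.3]
finger_gap: 87.6
```

Run:
```python
from h import *
goto((461.8,110.5,-27),-2.3)
s=manip.snapshot("side");P=cloud(s)
for b in((485,525),(395,430)):
    q=crop(P,b,(85,145),(40,180)); print(b,np.sort(q[:,2])[:6].round(), np.percentile(q,[2,50,98],axis=0).round().tolist())
```

```text
t 36.95 pos [461.1 109.6  79.7] jaw 177.6 gap 87.6 turn -0.002 shift [ -0.9  -0.6 106.7] tilt 0.03 q6 -0.69
(485, 525) [110. 110. 111. 112. 112. 112.] [[503.0, 98.0, 113.0], [508.0, 116.0, 144.0], [523.0, 119.0, 176.0]]
(395, 430) [110. 110. 111. 112. 113. 113.] [[398.0, 101.0, 113.0], [404.0, 121.0, 132.0], [417.0, 123.0, 155.0]]
```

Request:
send_rows(
  steps=[
    [-0.0009,-0.0006,0.01,0],
    [0,0,0.016,0],
    [0,0,0.018,0],
    [0,0,0.016,0],
    [0,0,0.014,0],
    [0,0,0.012,0],
    [0,0,0.01,0],
    [0,0,0.006,0],
    [0,0,0.003,0],
    [0,0,0,0],
  ],
)

```text
t: 38.25
position: [461.7, 110.3, -25.5]
ee_rot: [-0.692, 0.722, -0.0, 0.0]
ft_force: [0.3, 1.4, 0.5]
finger_gap: 87.6
```

Request:
send_rows(
  steps=[
    [0,0,0.001,0],
    [0,0,0,0],
    [0,0,0,0],
    [0,0,0,0],
    [0,0,0,0],
    [0,0,0,0],
    [0,0,0,0],
    [0,0,0,0],
    [0,0,0,0],
    [0,0,0,0],
  ],
  gripper=1,
  force=20,
)

```text
t: 39.5
position: [461.7, 110.3, -26.5]
ee_rot: [-0.692, 0.722, -0.0, 0.0]
ft_force: [1.3, -0.5, -0.9]
finger_gap: 29.7
```

Request:
send_rows(
  steps=[
    [0,0,-0.004,0],
    [0,0,-0.008,0],
    [0,0,-0.012,0],
    [0,0,-0.016,0],
    [0,0,-0.02,0],
    [0,0,-0.02,0],
    [0,0,-0.014,0],
    [0,0,-0.006,0],
    [0,0,0,0],
    [0,0,0,0],
  ],
)

```text
t: 40.75
position: [461.2, 110.0, 72.8]
ee_rot: [-0.692, 0.722, 0.0, -0.001]
ft_force: [0.6, 0.0, -0.2]
finger_gap: 29.6
```

Run:
```python
from h import *
goto((666.3,5.8,73))
s=manip.snapshot("side");P=cloud(s)
for e in manip.cut_out("fob",s)[:3]:
    q=P[e["pixels"]]; print(e["confidence"],e["extent"],np.nanpercentile(q,[2,50,98],axis=0).round().tolist())
q=crop(P,(590,740),(-60,70),(-3,14)); print("dish floor",np.median(q[:,2]))
```

```text
t 40.75 pos [461.2 110.   72.8] jaw 177.6 gap 29.6 turn 0 shift [  95.5 -209.3   -0.3] tilt 0.07 q6 -0.69
0.83 [338.7, 315.4, 30.6, 40.2] [[230.0, 253.0, -1.0], [256.0, 287.0, 12.0], [289.0, 311.0, 15.0]]
0.53 [282.8, 184.8, 21.3, 22.8] [[446.0, -27.0, -1.0], [463.0, 123.0, 110.0], [553.0, 153.0, 114.0]]
dish floor 3.6709545766858582
```

Request:
send_rows(
  steps=[
    [0.009,-0.018,0,0],
    [0.017,-0.036,0,0],
    [0.019,-0.04,0,0],
    [0.019,-0.04,0,0],
    [0.017,-0.035,0,0],
    [0.012,-0.025,0,0],
    [0.006,-0.011,0,0],
    [0.0025,-0.0043,0,0],
    [0,0,0,0],
    [0,0,0,0],
  ],
)

```text
t: 42.1
position: [665.9, 0.6, 73.7]
ee_rot: [-0.692, 0.722, 0.0, 0.0]
ft_force: [0.6, -0.3, -1.4]
finger_gap: 29.4
```

Request:
send_rows(
  steps=[
    [0,0,0.01,0],
    [0,0,0.016,0],
    [0,0,0.018,0],
    [0,0,0.016,0],
    [0,0,0.012,0],
    [0,0,0.008,0],
    [0,0,0.005,0],
    [0,0,0.004,0],
    [0,0,0.002,0],
    [0,0,0,0],
  ],
)

```text
t: 43.35
position: [666.6, 0.1, -17.4]
ee_rot: [-0.692, 0.722, -0.0, 0.0]
ft_force: [0.1, -0.7, -0.3]
finger_gap: 29.9
```

Request:
send_rows(
  steps=[
    [0,0,0.002,0],
    [0,0,0.001,0],
    [0,0,0.001,0],
    [0,0,0.0005,0],
    [0,0,0,0],
    [0,0,0,0],
    [0,0,0,0],
    [0,0,0,0],
    [0,0,0,0],
    [0,0,0,0],
  ],
)

```text
t: 44.6
position: [666.5, 0.1, -22.0]
ee_rot: [-0.692, 0.722, 0.0, 0.0]
ft_force: [-0.3, 0.2, -0.8]
finger_gap: 30.1
```

Request:
send_rows(
  steps=[
    [0,0,0.0005,0],
    [0,0,0,0],
    [0,0,0.0005,0],
    [0,0,0,0],
    [0,0,0,0],
    [0,0,0,0],
    [0,0,0,0],
    [0,0,0,0],
    [0,0,0,0],
    [0,0,0,0],
  ],
)

```text
t: 45.85
position: [666.5, 0.1, -22.5]
ee_rot: [-0.692, 0.722, -0.0, 0.0]
ft_force: [-2.3, -0.3, 5.1]
finger_gap: 29.7
```

Request:
send_rows(
  steps=[
    [0,0,0,0],
    [0,0,0,0],
    [0,0,0,0],
    [0,0,0,0],
    [0,0,0,0],
    [0,0,0,0],
    [0,0,0,0],
    [0,0,0,0],
    [0,0,0,0],
    [0,0,0,0],
  ],
  gripper=0.4,
)

```text
t: 47.1
position: [666.5, 0.1, -23.1]
ee_rot: [-0.692, 0.722, -0.0, 0.0]
ft_force: [-0.1, 0.6, 0.5]
finger_gap: 52.5
```

Request:
send_rows(
  steps=[
    [0,0,-0.005,0],
    [0,0,-0.01,0],
    [0,0,-0.015,0],
    [0,0,-0.02,0],
    [0,0,-0.02,0],
    [0,0,-0.02,0],
    [0,0,-0.02,0],
    [0,0,-0.014,0],
    [0,0,0,0],
    [0,0,0,0],
  ],
)

```text
t: 48.35
position: [666.0, 0.1, 100.3]
ee_rot: [-0.692, 0.722, 0.0, -0.0]
ft_force: [0.4, -0.8, 0.1]
finger_gap: 52.3
```

Run:
```python
from h import *
s=manip.snapshot("side");P=cloud(s)
for e in manip.cut_out("fob",s)[:3]:
    q=P[e["pixels"]]; print(e["confidence"],e["extent"],np.nanpercentile(q,[2,50,98],axis=0).round().tolist())
q=crop(P,(600,730),(-60,70),(11,19)); print(rect(q),len(q))
for n in("side","top"):
    s=manip.snapshot(n); P=cloud(s)
    q=crop(P,(440,520),(-150,-60),(36,48)); r=np.hypot(q[:,0]-476.8,q[:,1]-105.3*-1*-1+0) 
    r=np.hypot(q[:,0]-476.8,q[:,1]+105.3); print("cup",circ(q[r<32]),q[:,2].max())
    q=crop(P,(400,470),(-150,-60),(36,48)); r=np.hypot(q[:,0]-476.8,q[:,1]+105.3); h=q[r>35].mean(0); print("handle dir",np.degrees(np.arctan2(h[1]+105.3,h[0]-476.8)),h,sum(r>35))
goto((476.8,-105.3,80),65)
```

```text
0.93 [340.1, 320.1, 27.8, 33.4] [[231.0, 264.0, 6.0], [254.0, 290.0, 12.0], [280.0, 311.0, 15.0]]
0.6 [245.6, 172.9, 18.5, 14.8] [[650.0, -23.0, 9.0], [659.0, 5.0, 16.0], [674.0, 28.0, 19.0]]
(array([665.1,   5.3]), array([128.1, 130.6]), 1.0) 282
cup (array([ 477.3, -105.5,   26.2]), 158) 47.195446843598575
handle dir 152.3067334233248 [429.02188872 -80.22309293  42.95068563] 65
cup (array([ 477.1, -105.3,   26.3]), 156) 47.8411216569159
handle dir 153.42522171672317 [429.45634625 -81.61812536  42.60955409] 112
t 48.55 pos [666.   -0.  100.1] jaw 177.6 gap 52.8 turn -1.177 shift [-127.   175.4   20.4] tilt 0.08 q6 -0.33
```

The fob lies in the dish, with its centre near (662,3) and z about 9–19. Next the right-hand cup, with the jaws along 63°.

Request:
send_rows(
  steps=[
    [0,0,0,-0.163],
    [0,0,0,-0.163],
    [0,0,0,-0.163],
    [0,0,0,-0.163],
    [0,0,0,-0.163],
    [0,0,0,-0.163],
    [0,0,0,-0.163],
    [0,0,0,0],
    [0,0,0,0],
    [0,0,0,0],
  ],
  gripper=0,
)

```text
t: 49.8
position: [666.4, 0.1, 100.8]
ee_rot: [0.972, -0.235, -0.0, 0.0]
ft_force: [-0.1, -0.9, 0.2]
finger_gap: 87.7
```

```bash
python3 -c "
from h import *
goto((477,-105.4,100),63)"
```

```text
t 49.8 pos [6.664e+02 1.000e-01 1.008e+02] jaw -117.2 gap 87.7 turn -0.003 shift [-120.9  180.     0.9] tilt 0.01 q6 0.8
```

Request:
send_rows(
  steps=[
    [-0.01,0.015,0,0],
    [-0.02,0.03,0,0],
    [-0.024,0.036,0,0],
    [-0.024,0.036,0,0],
    [-0.02,0.029,0,0],
    [-0.013,0.019,0,0],
    [-0.007,0.011,0,0],
    [-0.0029,0.004,0,0],
    [0,0,0,0],
    [0,0,0,0],
  ],
)

```text
t: 51.05
position: [477.7, -105.0, 100.8]
ee_rot: [0.972, -0.234, -0.0, 0.0]
ft_force: [-0.8, 0.7, 0.4]
finger_gap: 87.5
```

Run:
```python
from h import *
goto((477,-105.4,-11),63)
s=manip.snapshot("side");P=cloud(s)
for b in(((490,530),(-80,-10)),((425,465),(-185,-135))):
    q=crop(P,*b,(60,190)); print(b,np.sort(q[:,2])[:6].round(), np.percentile(q,[2,50,98],axis=0).round().tolist())
```

```text
t 51.05 pos [ 477.7 -105.   100.8] jaw -117.0 gap 87.5 turn -0.0 shift [ -0.4   0.6 111.8] tilt 0.01 q6 0.91
((490, 530), (-80, -10)) [133. 134. 134. 134. 135. 135.] [[490.0, -61.0, 134.0], [495.0, -51.0, 158.0], [512.0, -44.0, 183.0]]
((425, 465), (-185, -135)) [130. 131. 131. 133. 133. 133.] [[439.0, -156.0, 133.0], [448.0, -147.0, 163.0], [464.0, -140.0, 189.0]]
```

Request:
send_rows(
  steps=[
    [-0.0004,0.0006,0.01,0],
    [0,0,0.018,0],
    [0,0,0.02,0],
    [0,0,0.018,0],
    [0,0,0.016,0],
    [0,0,0.013,0],
    [0,0,0.009,0],
    [0,0,0.005,0],
    [0,0,0.0025,0],
    [0,0,0,0],
  ],
)

```text
t: 52.35
position: [476.5, -105.6, -10.4]
ee_rot: [0.972, -0.234, 0.0, -0.0]
ft_force: [0.1, 0.3, 0.2]
finger_gap: 88.0
```

Request:
send_rows(
  steps=[
    [0,0,0,0],
    [0,0,0,0],
    [0,0,0,0],
    [0,0,0,0],
    [0,0,0,0],
    [0,0,0,0],
    [0,0,0,0],
    [0,0,0,0],
    [0,0,0,0],
    [0,0,0,0],
  ],
  gripper=1,
  force=10,
)

```text
t: 53.6
position: [476.5, -105.6, -10.5]
ee_rot: [0.972, -0.234, 0.0, -0.0]
ft_force: [-0.2, -0.9, 3.1]
finger_gap: 55.6
```

Request:
send_rows(
  steps=[
    [0,0,-0.004,0],
    [0,0,-0.008,0],
    [0,0,-0.012,0],
    [0,0,-0.016,0],
    [0,0,-0.02,0],
    [0,0,-0.02,0],
    [0,0,-0.02,0],
    [0,0,-0.013,0],
    [0,0,-0.007,0],
    [0,0,0,0],
  ],
)

```text
t: 54.85
position: [476.4, -105.6, 109.7]
ee_rot: [0.972, -0.234, 0.0, -0.0]
ft_force: [0.7, 0.2, -0.4]
finger_gap: 55.5
```

Run:
```python
from h import *
goto((596,268,109)); st=manip.state(); p=st["position"]
s=manip.snapshot("side");P=cloud(s)
for e in manip.cut_out("cup",s)[:3]:
    q=P[e["pixels"]]; print(e["confidence"],e["extent"],np.nanpercentile(q,[2,50,98],axis=0).round().tolist())
cv2.imwrite("pics/g7.png",cv2.resize(np.ascontiguousarray(s["frame"][60:240,250:450,::-1]),None,fx=3.3,fy=3.3,interpolation=cv2.INTER_CUBIC))
```

```text
t 54.85 pos [ 476.4 -105.6  109.7] jaw -117.0 gap 55.5 turn 0 shift [ -63.3 -387.1    0.8] tilt 0.03 q6 0.91
0.82 [327.7, 118.6, 33.2, 27.3] [[417.0, -133.0, 121.0], [466.0, -90.0, 151.0], [498.0, -73.0, 165.0]]
0.69 [341.4, 203.7, 43.2, 29.6] [[333.0, -41.0, -1.0], [375.0, 21.0, 30.0], [404.0, 57.0, 45.0]]
```

View pics/g7.png

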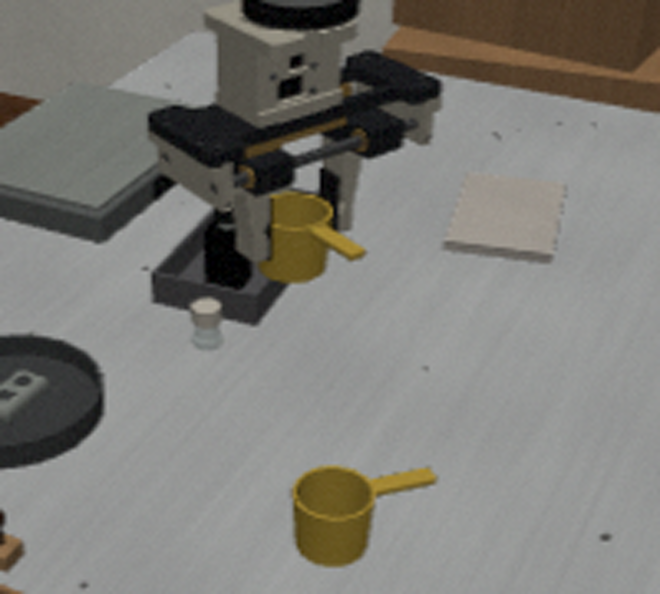

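The cup hangs level in the jaws at crop (300,240), its handle clear. The fob shows in the dish (20,390) and the perfume stands in the crate (228,260). Carrying the cup to the tray.

Request:
send_rows(
  steps=[
    [-0.003,-0.018,0,0],
    [-0.006,-0.037,0,0],
    [-0.007,-0.044,0,0],
    [-0.007,-0.044,0,0],
    [-0.007,-0.044,0,0],
    [-0.007,-0.044,0,0],
    [-0.007,-0.044,0,0],
    [-0.007,-0.044,0,0],
    [-0.006,-0.037,0,0],
    [-0.004,-0.02,0,0],
  ],
)

```text
t: 56.2
position: [592.8, 259.4, 108.3]
ee_rot: [0.972, -0.233, -0.0, 0.001]
ft_force: [-0.3, -1.6, -0.6]
finger_gap: 55.9
```

Request:
send_rows(
  steps=[
    [-0.0023,-0.011,0,0],
    [0,0,0,0],
    [0,0,0.01,0],
    [0,0,0.015,0],
    [0,0,0.02,0],
    [0,0,0.02,0],
    [0,0,0.016,0],
    [0,0,0.01,0],
    [0,0,0.005,0],
    [0,0,0,0],
  ],
)

```text
t: 57.45
position: [595.9, 267.8, 13.4]
ee_rot: [0.972, -0.234, 0.0, 0.0]
ft_force: [-0.3, 0.5, -0.2]
finger_gap: 55.9
```

```bash
python3 -c "
from h import *
goto((596,268,-6.5),63)"
```

```text
t 57.45 pos [595.9 267.8  13.4] jaw -117.0 gap 55.9 turn -0.001 shift [-0.  -0.2 19.9] tilt 0.01 q6 0.38
```

Request:
send_rows(
  steps=[
    [0,0,0.005,0],
    [0,0,0.006,0],
    [0,0,0.004,0],
    [0,0,0.002,0],
    [0,0,0.001,0],
    [0,0,0.001,0],
    [0,0,0.0005,0],
    [0,0,0,0],
    [0,0,0,0],
    [0,0,0,0],
  ],
)

```text
t: 58.7
position: [595.9, 267.8, -6.0]
ee_rot: [0.972, -0.234, 0.0, -0.0]
ft_force: [0.6, -0.7, -0.6]
finger_gap: 55.9
```

Request:
send_rows(
  steps=[
    [0,0,0.0005,0],
    [0,0,0,0],
    [0,0,0,0],
    [0,0,0,0],
    [0,0,0,0],
    [0,0,0,0],
    [0,0,0,0],
    [0,0,0,0],
    [0,0,0,0],
    [0,0,0,0],
  ],
)

```text
t: 59.95
position: [596.0, 267.9, -6.4]
ee_rot: [0.972, -0.234, 0.0, -0.0]
ft_force: [0.6, -1.8, 3.7]
finger_gap: 55.5
```

Contact at 3.7 N. Releasing and lifting clear.

Request:
send_rows(
  steps=[
    [0,0,0,0],
    [0,0,0,0],
    [0,0,0,0],
    [0,0,0,0],
    [0,0,0,0],
    [0,0,0,0],
    [0,0,0,0],
    [0,0,0,0],
    [0,0,0,0],
    [0,0,0,0],
  ],
  gripper=0.1,
)

```text
t: 61.2
position: [595.9, 267.9, -6.5]
ee_rot: [0.972, -0.234, 0.0, -0.0]
ft_force: [0.5, -0.9, -0.3]
finger_gap: 79.1
```

Request:
send_rows(
  steps=[
    [0,0,-0.006,0],
    [0,0,-0.014,0],
    [0,0,-0.02,0],
    [0,0,-0.025,0],
    [0,0,-0.03,0],
    [0,0,-0.03,0],
    [0,0,-0.03,0],
    [0,0,-0.025,0],
    [0,0,-0.015,0],
    [0,0,0,0],
  ],
)

```text
t: 62.45
position: [596.3, 268.2, 190.0]
ee_rot: [0.972, -0.234, 0.001, -0.001]
ft_force: [-0.2, 0.4, -0.4]
finger_gap: 79.0
```

Request:
send_rows(
  steps=[
    [0.01,0.018,0,0],
    [0.02,0.036,0,0],
    [0.02,0.036,0,0],
    [0.02,0.036,0,0],
    [0.02,0.036,0,0],
    [0.01,0.018,0,0],
    [0,0,0,0],
    [0,0,0,0],
    [0,0,0,0],
    [0,0,0,0],
  ],
)

```text
t: 63.7
position: [603.1, 62.8, 188.3]
ee_rot: [0.972, -0.233, -0.0, 0.0]
ft_force: [-0.1, -0.2, 0.0]
finger_gap: 78.9
```

Run:
```python
from h import *
st=manip.state(); print(st["position"],st["ft_force"])
for n in("side","top"):
    s=manip.snapshot(n);P=cloud(s); print(n)
    for t in("cup","fob","perfume","figurine","dropper","stick"):
        for e in manip.cut_out(t,s)[:2]:
            q=P[e["pixels"]]; print(t,round(e["confidence"],2),np.nanpercentile(q,[2,50,98],axis=0).round().tolist())
    if n=="side": cv2.imwrite("pics/end.png",cv2.resize(np.ascontiguousarray(s["frame"][70:370,130:530,::-1]),None,fx=2,fy=2,interpolation=cv2.INTER_CUBIC))
    else: cv2.imwrite("pics/endt.png",cv2.resize(np.ascontiguousarray(s["frame"][60:340,140:540,::-1]),None,fx=2,fy=2,interpolation=cv2.INTER_CUBIC))
```

```text
[603.11472882  62.84367655 188.3454054 ] [-0.06994987 -0.18901487  0.03841921]
side
cup 0.77 [[537.0, 242.0, 7.0], [594.0, 271.0, 36.0], [622.0, 297.0, 49.0]]
cup 0.61 [[332.0, -15.0, 2.0], [375.0, 23.0, 32.0], [404.0, 57.0, 45.0]]
fob 0.93 [[230.0, 264.0, 7.0], [254.0, 289.0, 12.0], [279.0, 311.0, 15.0]]
fob 0.6 [[650.0, -21.0, 5.0], [661.0, 8.0, 16.0], [678.0, 30.0, 19.0]]
perfume 0.76 [[584.0, -283.0, 9.0], [595.0, -225.0, 46.0], [616.0, -218.0, 82.0]]
figurine 0.75 [[586.0, -352.0, 9.0], [601.0, -324.0, 55.0], [621.0, -313.0, 96.0]]
dropper 0.66 [[396.0, 265.0, 11.0], [406.0, 282.0, 50.0], [421.0, 290.0, 76.0]]
dropper 0.23 [[515.0, 190.0, 1.0], [580.0, 298.0, 5.0], [656.0, 369.0, 26.0]]
stick 0.96 [[392.0, 312.0, 14.0], [402.0, 331.0, 59.0], [421.0, 340.0, 72.0]]
stick 0.23 [[515.0, 190.0, 1.0], [579.0, 299.0, 5.0], [655.0, 369.0, 26.0]]
top
cup 0.72 [[332.0, -16.0, -2.0], [374.0, 25.0, 6.0], [404.0, 55.0, 46.0]]
cup 0.63 [[537.0, 241.0, 2.0], [594.0, 276.0, 27.0], [621.0, 298.0, 50.0]]
perfume 0.64 [[584.0, -254.0, 9.0], [596.0, -231.0, 60.0], [616.0, -220.0, 83.0]]
dropper 0.4 [[405.0, 259.0, 16.0], [413.0, 260.0, 36.0], [421.0, 263.0, 53.0]]
stick 0.62 [[517.0, 188.0, -1.0], [598.0, 255.0, 3.0], [655.0, 361.0, 26.0]]
```

View pics/end.png

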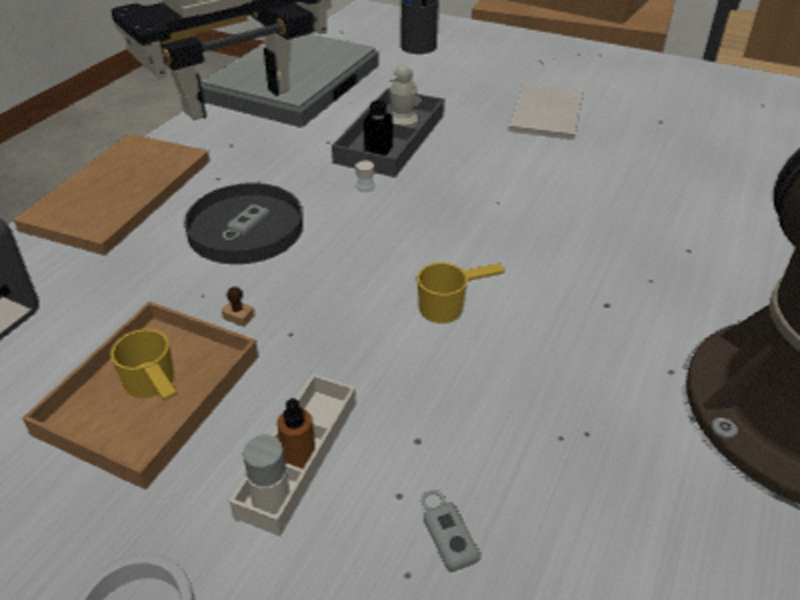

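View pics/endt.png

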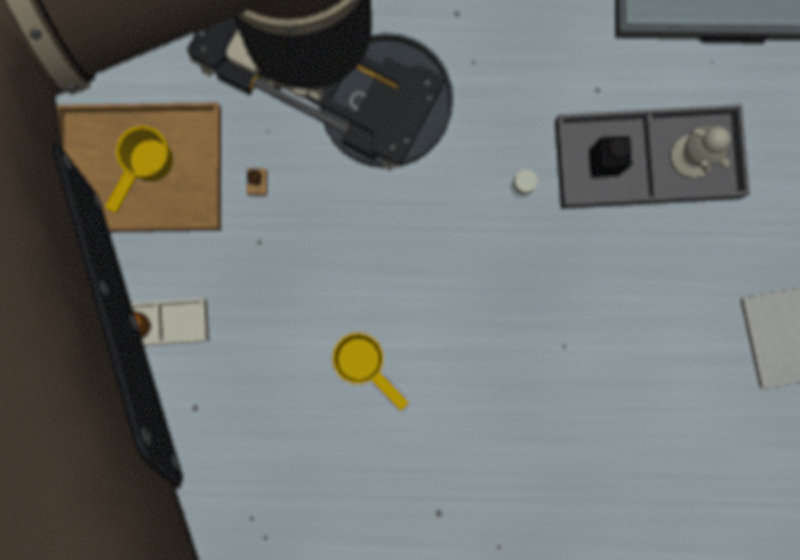

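The side view shows every item in place: bird (403,95) and perfume (378,125) in separate crate cells, fob (247,220) in the dish, cup (143,360) in the tray. The dropper and stick stand in the rack, and the gripper is clear of everything. The top view agrees where the arm doesn't hide it. Handing in.

```bash
python3 -c "
from station import manip
print(manip.hand_in())"
```

```text
the job is handed in; nothing more can be done
None
```

All four items are sorted, and I handed the job in at about 64 s of the 128 s allowed. I worked in the order asked:
- **Bird:** upright in the far crate cell, top at z≈96 mm.
- **Perfume:** upright in the near crate cell, top at z≈82 mm.
- **Fob:** flat in the steel dish. I took the one farthest from the robot's base.
- **Cup:** upright on the tray floor, rim at z≈49 mm. I took the one farthest to the robot's right.

The dropper and stick still stand in the rack. The two look-alikes were not touched, and the gripper ended clear of everything. Contact forces I read while placing stayed under about 6 N.

**Disagreements:**
- **TCP height:** the reported TCP height was about 31 mm below the fingertips as the camera saw them, at every place I checked. I worked from the camera heights, and the contact force at each placing fitted them.
- **Last top view:** the arm hid part of the dish and the rack, so the fob, stick and dropper are confirmed mainly from the side view.
- **Networks:** they gave a few low-confidence false hits, which I ignored.

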